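# Load two test cassettes in a three-bay reader

## Robot

A 6-joint arm with a two-finger parallel gripper is mounted at the origin on the work surface. World frame = base frame: x ahead of the robot, y to its left, z up, the work surface at z = 0. Lengths are in m, angles in rad, forces in N, time in s.
With the tool pointing down it reaches from about 0.35 to 0.775 m from the base axis. Payload 5.5 kg.
Tool frame: the origin (TCP) lies at the very end of the fingers, on their centre line; the grasp point (between the pads) lies env.hold_point_z behind it (env.hold_point_z is the distance from the TCP to the grasp point, in m); z points along the fingers, y is the line along which they close (so a half turn about z gives the same grasp; the last joint's range is limited). The gripper opens to 85 mm and grips with 20 to 120 N. Pads are 22 mm wide; open, the fingers measure 114 mm over their backs; the gripper's body (76 mm by 85 mm) begins 54 mm behind the grasp point. The pads swing forward as they close: fully open they stand 13 mm farther back than shut.
Start: joints at [1.009, 0.313, 0.046, 1.304, 0, 1.431], TCP at [0.235, 0.525, 0.231] pointing down, gripper open.
Joint ranges: [-2.76, 2.76], [-0.86, 1.69], [-1.03, 1.26], [-2.2, 2.34], [-1.47, 1.5], [-3.14, 3.14]. Speed limits (rad/s): [2.57, 2.57, 3.14, 3.14, 3.14, 3.14].

## Interface

Orientations are given as a unit quaternion [w, x, y, z].
In Python, from workcell import env gives the robot as it stands.
- The arm moves only by the tool carry_out, never from a script. Its argument "steps" is a list of rows, each a list of 3 entries, a list of its own where there are three numbers: the turn, a rotation vector about the tool's x, y, z in degrees, then the shift along the tool's x, y, z in cm, then the closure in counts, from 0 (fully open) to 255 (shut). A call has exactly 8 rows; each row is the pose to reach, as a shift and turn from the pose commanded when the call began, along the tool's axes at that moment; what a row does not reach only later rows make up. A row lasts 1/8 s, in which the tool goes at most 62.5 mm and 10.7 degrees, less where a joint would pass 70% of its speed; a pose out of reach is approached as far as the arm can. A call with a gripper value outside its range is refused whole. The fingers move at their own pace and stop on an object; "force" is the grip in N (left out, the last holds). Time passes only in rows, so rows that repeat a pose let the fingers close, or fill a call up. It gives the time, the measured TCP pose, the force, the opening and the grip force at its end, in the units of the state.
- env.get_state(): the state, without advancing time (a new reading comes with each control period).
- env.read_camera(name): name is "scene" or "top"; returns (picture, depth): 480x640x3 uint8, red, green, blue; 480x640 float32, m along the optical axis (not along the pixel's ray), 0 where there is no reading.
- env.get_calibration(name): a dict with "fx", "fy", "cx", "cy" (pixels), "origin" and "orientation" of the camera in the world. Camera axes: x right, y up, looking along -z (the intrinsics and any distortion apply to the point x, -y, -z); pixel columns grow to the right and rows downward; lengths in m; the calibration is good to about 2 mm. A picture is of the moment at which its call begins. get_calibration takes no time and is no camera call.
- env.hand_in(): hands the job in; it is judged then, once.
The state is a dict: "clock": time; "joint_pos": joint angles; "qvel": joint speeds; "tau": joint torques, N m; "tcp_pos": TCP position; "orientation": TCP orientation; "wrist_force": force on the tool from outside, world axes, zero at the start; "ft_torque": the same for the moment, N m; "finger_gap": finger opening in m; "grip_force": force on a finger pad.
Only numpy, scipy, OpenCV 4.12 (cv2) and the standard library are available. Lean on these libraries where they do the work, as an engineer would, in place of code of your own. Each camera call takes 0.05 s, during which the arm holds its last target. There are 200 camera calls.

## Task

Load the two test cassettes into the reader: push each of the two trays that hold a cassette (with a sample well and window) inwards by its front plate, past its catch, and let go, so that it springs back onto its stop pin and stays latched part-way in. Leave the tray with the plain check plate (a fin on top, no well or window) out. Only push, with the fingertips on the front plates: do not touch or lift the cassettes or the check plate, and do not disturb the things around the reader.

Things in the scene. Friction and masses are not known exactly. Their poses are not given: they have to be found in the camera images.
- analyser: the cassette reader, fixed: white, 270 mm deep, 250 wide; dark deck 45 mm above the bench; optical head from x = -0.013 backwards, 113 mm high. Origin: centre of its underside. Its +x is the push-in direction, to the robot's left and away; +y towards its left side. Trays at y = 0.065, 0, -0.065; plate faces at x = -0.115 when out. Stop pins, 5.5 mm high, on the deck at x = -0.033, 20 mm right of each tray's middle
- plate_left (a point): centre of the front face of the left tray's front plate (plate 40 mm wide, 40 mm high, 6 mm thick, upright; this point is 70 mm above the bench, the plate reaches from 46 to 86 mm, ribbed in front). It moves with the tray
- plate_mid (a point): centre of the front face of the middle tray's front plate (plate 40 mm wide, 40 mm high, 6 mm thick, upright; this point is 70 mm above the bench, the plate reaches from 46 to 86 mm, ribbed in front). It moves with the tray
- plate_right (a point): centre of the front face of the right tray's front plate (plate 40 mm wide, 40 mm high, 6 mm thick, upright; this point is 70 mm above the bench, the plate reaches from 46 to 86 mm, ribbed in front). It moves with the tray
- tray_left (a joint): travel of the left tray, 0 (out, as at the start) to 0.060 m (end stop), growing as its plate is pushed towards the reader's +x. A spring drives it back: 3 N when out, 7.5 N at the end, plus damping of 12 N per m/s. Past 0.047 the stop pin rises behind its catch; released then, it runs back only to 0.045 and stays latched. Released earlier, it runs right out
- tray_mid (a joint): travel of the middle tray, 0 (out, as at the start) to 0.060 m (end stop), growing as its plate is pushed towards the reader's +x. A spring drives it back: 3 N when out, 7.5 N at the end, plus damping of 12 N per m/s. Past 0.047 the stop pin rises behind its catch; released then, it runs back only to 0.045 and stays latched. Released earlier, it runs right out
- tray_right (a joint): travel of the right tray, 0 (out, as at the start) to 0.060 m (end stop), growing as its plate is pushed towards the reader's +x. A spring drives it back: 3 N when out, 7.5 N at the end, plus damping of 12 N per m/s. Past 0.047 the stop pin rises behind its catch; released then, it runs back only to 0.045 and stays latched. Released earlier, it runs right out
- test_a: a test cassette (the first; origin at the centre of its underside), lying loose in the pocket of one of the three trays: a flat white plastic shell 72 x 21 x 6.5 mm with a round raised sample well near the tray's plate and a long result window further in. In a tray that is out it is 51 mm further in than the front face of that tray's plate, 50 mm above the bench
- test_b: a test cassette (the second; origin at the centre of its underside), lying loose in the pocket of one of the three trays: a flat white plastic shell 72 x 21 x 6.5 mm with a round raised sample well near the tray's plate and a long result window further in. Same shape and seating as the first
- check: the plain check plate (origin at the centre of its underside), lying loose in the pocket of the remaining tray: white, 72 x 21 x 6.5 mm like a cassette but with neither well nor window, and with an upright finger fin (50 mm long, 5 mm thick, 12 mm high) along its middle
- used_cassette: bystander: a used cassette (same shape as the test cassettes) lying flat on the bench in front of the reader, to the right of the middle, in no tray; origin at the centre of its underside
- dropper: bystander: white dropper bottle, 26 mm across, 64 mm high, standing left of the reader; origin at the centre of its foot
- timer: bystander: bench timer 60 x 66 x 18 mm lying to the right of the reader; origin at the centre of its underside
- specimen_pot: bystander: lidded specimen pot, 47 mm across, 44 mm high, standing on the bench before the reader's right front corner; origin at the centre of its foot
- marker: bystander: marker pen 132 mm long, 13 mm thick, lying on the bench in front of the reader, to the left; origin under its middle
- tube_rack: bystander: rack of capped sample tubes 200 x 75 mm, 104 mm high, behind the reader; origin at the centre of its underside
- wipes: bystander: cardboard box of wipes 110 x 100 x 75 mm (tissue to 90 mm), right of the reader; origin at the centre of its underside
There are look-alikes about, which are no part of the job. Leave any red look-alike of the test_a alone.

How it is judged:
By the outcome, as a careful person would: the job done as asked, in the order asked, and still so for the second after the job is handed in, with the robot touching nothing.
It also fails if it takes over 40 s, if anything falls off the work surface, if the arm or the gripper's body presses on something with over 40 N, if the wrist force passes 120 N, or if a joint passes its speed limit or range.

## Working session

There is one attempt and no reset: what is moved stays moved. The work goes in short steps, Python scripts to look and compute and a tool call to move; the robot and the scene stay as the last step left them, time stands still between calls to the robot, and variables do not carry over. Pictures are saved under pics/ and viewed, at most 10 in all, crops included, and the job is handed in when it is done.

Besides the shell and the picture viewer there is one more tool, called after ">>>" by a JSON object that holds its "op" and its "data", one argument or row to a line. carry_out: Moves the arm, as the interface text tells. Its arguments: {"type":"object","properties":{"steps":{"type":"array","items":{"type":"array"}},"force":{"type":"number"}},"required":["steps"]}

```bash
mkdir -p pics; cat > h.py <<'E'
import numpy as np,cv2
from workcell import env
from scipy.spatial.transform import Rotation as R
def q(o): return R.from_quat([o[1],o[2],o[3],o[0]])
def look(n,f):
    p,d=env.read_camera(n); cv2.imwrite(f'pics/{f}.png',p[:,:,::-1]); np.save(f'{f}.npy',d); return p,d
def w(n,d,u,v):
    c=env.get_calibration(n); z=np.median([x for x in d[v-1:v+2,u-1:u+2].ravel() if x>0])
    P=np.array([(u-c['cx'])/c['fx']*z,-(v-c['cy'])/c['fy']*z,-z])
    return q(c['orientation']).apply(P)+np.array(c['origin'])
E
python3 - <<'E'
from h import *
look('scene','s0');look('top','t0')
print(env.get_calibration('top'),env.get_calibration('scene'),env.hold_point_z);print(env.get_state())
E
```

```text
{'fx': 601.7381986082728, 'fy': 601.7381986082728, 'cx': 313.3233844561389, 'cy': 240.3085672254105, 'origin': array([0.37266924, 0.08481497, 0.95793156]), 'orientation': array([ 0.71279303,  0.06514095, -0.06706036, -0.69511557])} {'fx': 479.2426607819765, 'fy': 479.2426607819765, 'cx': 318.4092284647491, 'cy': 241.07154651465862, 'origin': array([ 0.94193453, -0.16444015,  0.73858496]), 'orientation': array([0.83351742, 0.26804018, 0.14073869, 0.46216425])} 0.0187
{'clock': 0.1, 'joint_pos': array([1.00939397e+00, 3.13932994e-01, 4.50787608e-02, 1.30356817e+00,
       1.14135129e-05, 1.43119581e+00]), 'qvel': array([-0.00214923, -0.00090525,  0.00344591, -0.00109945, -0.00184213,
        0.00038148]), 'tau': array([ 2.74660189e-03, -4.81724346e+01,  2.99245155e+01,  1.27028799e-02,
       -6.74884404e-05, -1.62009098e-05]), 'tcp_pos': array([0.23517321, 0.52421764, 0.23048799]), 'orientation': array([-2.84532581e-04,  2.09340880e-01,  9.77842388e-01, -7.61648792e-04]), 'wrist_force': array([-0.28475342, -0.3736529 ,  0.00501007]), 'ft_torque': array([ 0.00259291, -0.04189156,  0.01676229]), 'grip_force': 0.0, 'finger_gap': 0.08557214677659913}
```

View pics/s0.png

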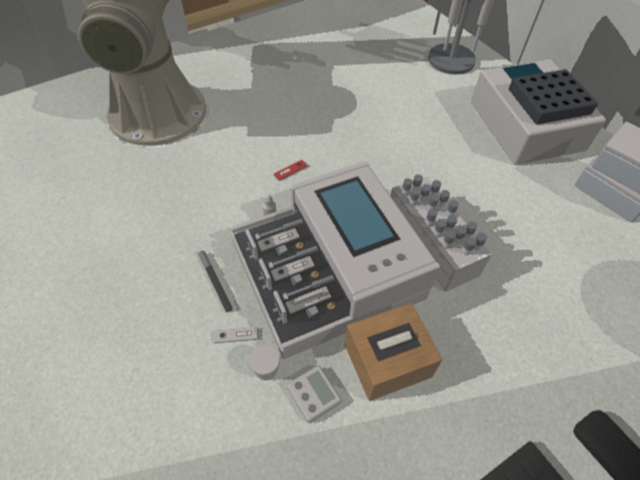

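View pics/t0.png

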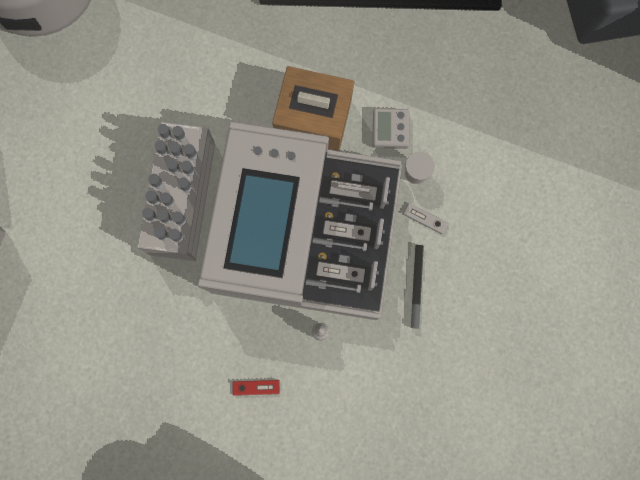

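The scene view shows the three trays: cassettes at (278,240) and (292,268), the finned plate at (307,300). In the top view, cassettes are at (340,271) left and (346,231) middle, and the finned check plate is at (353,190) right. Look-alikes are the red one at (255,387) and the used cassette at (427,218), neither of them in a tray. I'll confirm this in a crop and measure.

```bash
python3 - <<'E'
from h import *
p=cv2.imread('pics/t0.png')[140:330,290:460]
cv2.imwrite('pics/c0.png',cv2.resize(p,None,fx=3.15,fy=3.15,interpolation=cv2.INTER_CUBIC))
d=np.load('t0.npy')
for n,u,v in [('Lpl',374,275),('Mpl',380,233),('Rpl',386,192),('casL',340,271),('casM',346,231),('chk',353,190),('used',427,218),('marker1',419,246),('marker2',415,326),('pot',420,166),('headcornR',327,140),('headcornL',303,297),('backR',232,127),('backL',203,285),('frontR',399,163),('frontL',379,315),('drop',320,331)]:
    print(n,w('top',d,u,v).round(4))
E
```

```text
Lpl [ 0.4888 -0.0055  0.0844]
Mpl [ 0.5516 -0.0139  0.0852]
Rpl [ 0.6148 -0.0228  0.0842]
casL [0.4976 0.043  0.0547]
casM [0.5597 0.0347 0.0542]
chk [0.6224 0.0254 0.0634]
used [ 0.595  -0.0994  0.0042]
marker1 [ 0.5473 -0.0849  0.0103]
marker2 [ 0.4201 -0.0776  0.0106]
pot [ 0.6701 -0.0816  0.0435]
headcornR [0.6847 0.068  0.111 ]
headcornL [0.4577 0.098  0.0456]
backR [0.7009 0.2093 0.1117]
backL [0.465  0.2386 0.1107]
frontR [ 0.671  -0.0469  0.0531]
frontL [ 0.433  -0.0166  0.0526]
drop [0.4067 0.0713 0.063 ]
```

View pics/c0.png

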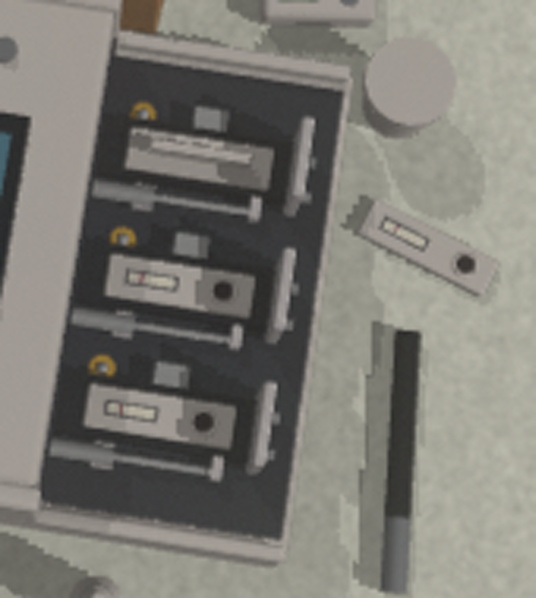

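The crop confirms it. The left tray, crop (160,415), and the middle tray, crop (180,285), hold white cassettes with a well and a window. The right tray, crop (198,158), holds the finned check plate. I'll push left and middle, using closed fingers pointing down with tool x along the push direction.

```bash
cat >> h.py <<'E'
a=np.deg2rad(7.3); D=np.array([np.sin(a),np.cos(a),0]); RT=np.array([np.cos(a),-np.sin(a),0])
FACE={'L':np.array([.4888,-.0055,0])-.003*D,'M':np.array([.5516,-.0139,0])-.003*D}
Rg=R.from_matrix(np.c_[D,RT,[0,0,-1.]])   # tool x=push, z down; y=z cross x
def rel(goal,Rgoal=Rg):
    s=env.get_state();r0=q(s['orientation'])
    print('shift cm',(r0.inv().apply(np.array(goal)-s['tcp_pos'])*100).round(2),'turn',(r0.inv()*Rgoal).as_rotvec(degrees=True).round(2),'t',s['clock'])
E
python3 - <<'E'
from h import *
print(np.linalg.det(Rg.as_matrix()),np.cross([0,0,-1],D),RT)
g=FACE['L']-.045*D; g[2]=.2; print(g); rel(g)
E
```

```text
0.9999999999999997 [ 0.99189444 -0.12706461  0.        ] [ 0.99189444 -0.12706461  0.        ]
[ 0.4827009  -0.05311093  0.2       ]
shift cm [-46.22 -42.53   3.11] turn [-9.000e-02  5.000e-02  7.313e+01] t 0.1
```

>>> {"op": "carry_out", "data": {
  "steps": [
    [[0,0,9],[-3.5,-3.2,0],255],
    [[0,0,18],[-7,-6.4,0],255],
    [[0,0,27],[-10.5,-9.6,0],255],
    [[0,0,36],[-14,-12.8,0],255],
    [[0,0,45],[-17.5,-16,0],255],
    [[0,0,54],[-21,-19.2,0],255],
    [[0,0,64],[-24.5,-22.4,0],255],
    [[0,0,73.1],[-28,-25.6,0],255]
  ]
}}

```text
clock: 1.1
tcp_pos: [0.3863, 0.1749, 0.2311]
orientation: [-0.0, 0.752, 0.659, -0.0]
wrist_force: [0.1, 0.5, 0.1]
finger_gap: 0.0
grip_force: 0.0
```

```bash
python3 - <<'E'
from h import *
g=FACE['L']-.045*D; g[2]=.2; rel(g); s=env.get_state();print(s['tcp_pos'],s['joint_pos'],s['finger_gap'])
E
```

```text
shift cm [-21.34  12.56   3.11] turn [-0.01 -0.   -0.27] t 1.1
[0.38625678 0.17493671 0.23108481] [ 2.35410128e-01  2.12175124e-02 -3.08049544e-01  1.24169787e+00
  6.82950735e-05  1.93830643e+00] 3.510567635413648e-05
```

>>> {"op": "carry_out", "data": {
  "steps": [
    [[0,0,-0.3],[-3.5,2.1,0],255],
    [[0,0,-0.3],[-7.1,4.2,0],255],
    [[0,0,-0.3],[-10.7,6.3,0],255],
    [[0,0,-0.3],[-14.2,8.4,0],255],
    [[0,0,-0.3],[-17.8,10.5,0],255],
    [[0,0,-0.3],[-21.3,12.6,0],255],
    [[0,0,-0.3],[-21.3,12.6,5],255],
    [[0,0,-0.3],[-21.3,12.6,9.5],255]
  ]
}}

```text
clock: 2.1
tcp_pos: [0.4842, -0.0515, 0.1349]
orientation: [0.0, 0.749, 0.662, 0.0]
wrist_force: [-0.7, 0.6, 0.2]
finger_gap: 0.0001
grip_force: 0.0
```

```bash
python3 - <<'E'
from h import *
p,d=look('scene','s1')
cv2.imwrite('pics/c1.png',cv2.resize(p[180:360,190:390,::-1],None,fx=3.3,fy=3.3,interpolation=cv2.INTER_CUBIC))
p,d=look('top','t1')
cv2.imwrite('pics/c2.png',cv2.resize(p[140:330,290:460,::-1],None,fx=3.15,fy=3.15,interpolation=cv2.INTER_CUBIC))
g=FACE['L']-.011*D; g[2]=.062; rel(g); print(env.get_state()['tcp_pos'])
E
```

```text
shift cm [3.1  0.4  6.96] turn [-0.58 -0.09  0.3 ] t 2.2
[ 0.47993825 -0.04991064  0.131548  ]
```

View pics/c1.png

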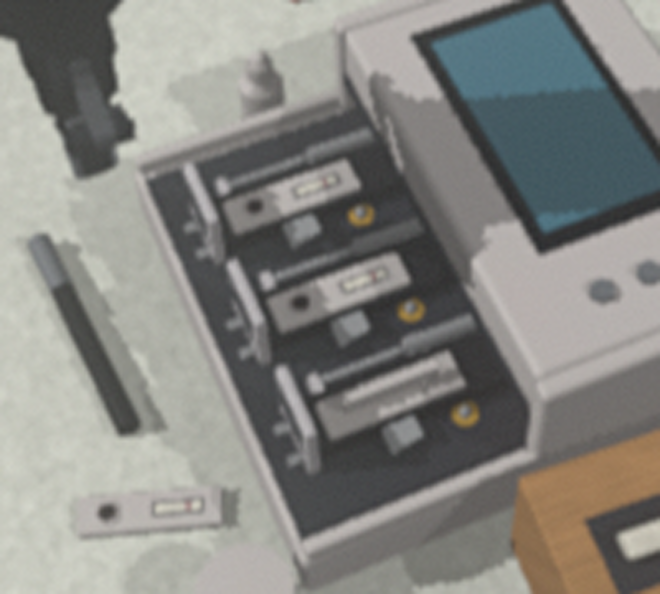

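The fingertip at crop (95,175) stands in front of the left plate at (203,213), clear of the marker. Next I lower it.

>>> {"op": "carry_out", "data": {
  "steps": [
    [[0,0,0],[0,0,2.5],255],
    [[0,0,0],[0,0,5],255],
    [[0,0,0],[0,0,7],255],
    [[0,0,0],[0,0,7.2],255],
    [[0,0,0],[0,0,7.2],255],
    [[0,0,0],[0,0,7.2],255],
    [[0,0,0],[0,0,7.2],255],
    [[0,0,0],[0,0,7.2],255]
  ]
}}

```text
clock: 3.2
tcp_pos: [0.4844, -0.0508, 0.0647]
orientation: [0.0, 0.749, 0.663, 0.0]
wrist_force: [-0.9, 0.3, 0.8]
finger_gap: 0.0003
grip_force: 0.0
```

```bash
python3 - <<'E'
from h import *
g=FACE['L']-.011*D; g[2]=.063; rel(g); print(env.get_state()['tcp_pos'],env.get_state()['wrist_force'])
E
```

```text
shift cm [ 3.16 -0.12  0.17] turn [0.04 0.   0.33] t 3.2
[ 0.48435674 -0.0508487   0.06469311] [-0.85824308  0.33953636  0.78080139]
```

>>> {"op": "carry_out", "data": {
  "steps": [
    [[0,0,0],[0.8,-0.1,0],255],
    [[0,0,0],[1.6,-0.1,0],255],
    [[0,0,0],[2.2,-0.1,0],255],
    [[0,0,0],[2.6,-0.1,0],255],
    [[0,0,0],[2.9,-0.1,0],255],
    [[0,0,0],[3.2,-0.1,0],255],
    [[0,0,0],[3.5,-0.1,0],255],
    [[0,0,0],[3.5,-0.1,0],255]
  ]
}}

```text
clock: 4.2
tcp_pos: [0.4874, -0.0163, 0.0643]
orientation: [0.0, 0.749, 0.663, -0.0]
wrist_force: [-0.4, -3.3, -0.8]
finger_gap: 0.0003
grip_force: 1.4
```

```bash
python3 - <<'E'
from h import *
s=env.get_state(); print(s['tcp_pos'],s['wrist_force'],(s['tcp_pos']-FACE['L'])@D,(s['tcp_pos']-FACE['L'])@RT)
look('top','t2')
p=cv2.imread('pics/t2.png')[140:330,290:460]
cv2.imwrite('pics/c3.png',cv2.resize(p,None,fx=3.15,fy=3.15,interpolation=cv2.INTER_CUBIC))
E
```

```text
[ 0.48735643 -0.01628205  0.06427926] [-0.41806348 -3.27164724 -0.81661368] -0.007878079394349468 -6.185286393314612e-05
```

View pics/c3.png

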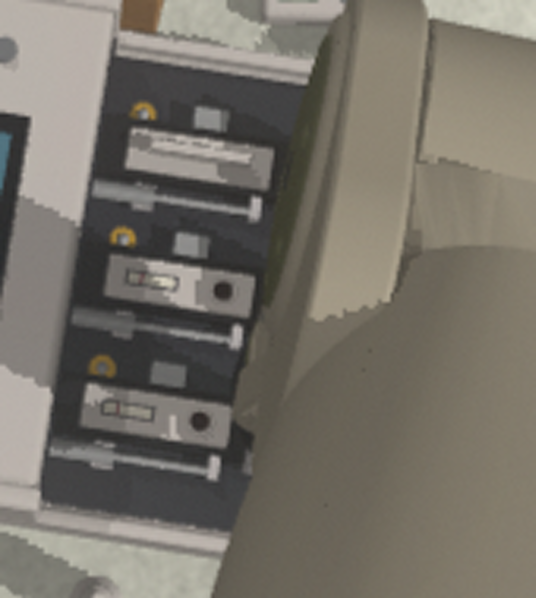

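There is contact at 3.3 N, and the left cassette has shifted slightly inwards (crop 155,413). Now I push about 52 mm.

>>> {"op": "carry_out", "data": {
  "steps": [
    [[0,0,0],[0.6,0,0],255],
    [[0,0,0],[1.4,0,0],255],
    [[0,0,0],[2.2,0,0],255],
    [[0,0,0],[3.0,0,0],255],
    [[0,0,0],[3.8,0,0],255],
    [[0,0,0],[4.6,0,0],255],
    [[0,0,0],[5.2,0,0],255],
    [[0,0,0],[5.3,0,0],255]
  ]
}}

```text
clock: 5.25
tcp_pos: [0.4944, 0.0359, 0.0643]
orientation: [0.001, 0.749, 0.663, -0.001]
wrist_force: [0.9, -7.6, -1.7]
finger_gap: -0.0
grip_force: 3.7
```

```bash
python3 - <<'E'
from h import *
s=env.get_state(); print(s['tcp_pos'],s['wrist_force'],(s['tcp_pos']-FACE['L'])@D,(s['tcp_pos']-FACE['L'])@RT)
E
```

```text
[0.49443251 0.0359197  0.06434917] [ 0.87191053 -7.58392897 -1.68212645] 0.04479966109912461 0.000323877882895829
```

Travel is now about 54 mm. I let go by retreating, then rise.

>>> {"op": "carry_out", "data": {
  "steps": [
    [[0,0,0],[0,0,0],255],
    [[0,0,0],[-0.4,0,0],255],
    [[0,0,0],[-0.8,0,0],255],
    [[0,0,0],[-1.4,0,0],255],
    [[0,0,0],[-3,0,0],255],
    [[0,0,0],[-5,0,0],255],
    [[0,0,0],[-7,0,0],255],
    [[0,0,0],[-8.5,0,0],255]
  ]
}}

```text
clock: 6.25
tcp_pos: [0.4833, -0.0486, 0.0643]
orientation: [-0.0, 0.749, 0.663, 0.0]
wrist_force: [-0.2, -0.6, -0.6]
finger_gap: 0.0002
grip_force: 0.0
```

```bash
python3 - <<'E'
from h import *
p,d=look('scene','s3')
cv2.imwrite('pics/c4.png',cv2.resize(p[180:360,190:390,::-1],None,fx=3.3,fy=3.3,interpolation=cv2.INTER_CUBIC))
g=FACE['M']-.041*D; g[2]=.064; rel(g); print(env.get_state()['wrist_force'])
E
```

```text
shift cm [0.01 6.32 0.03] turn [0.01 0.03 0.24] t 6.3
[ 0.10982841 -0.66174668  0.80460474]
```

View pics/c4.png

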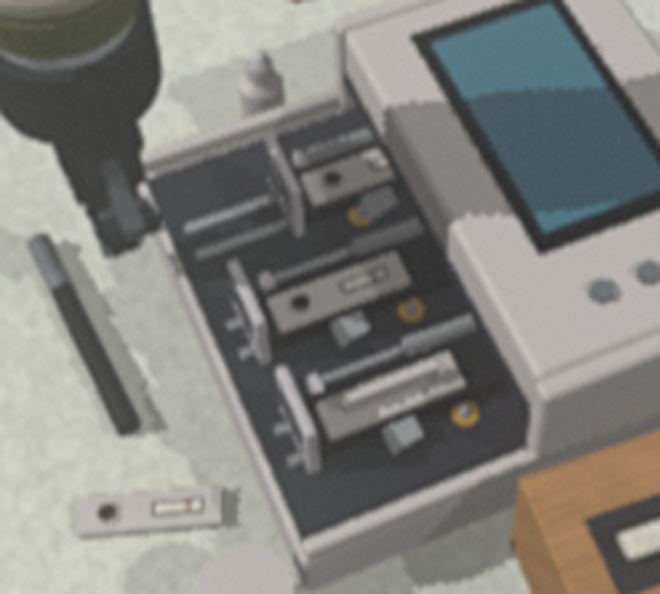

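The left plate is now at crop (285,190) with its catch on the pin (365,205): it is latched. Moving sideways to the middle tray.

>>> {"op": "carry_out", "data": {
  "steps": [
    [[0,0,0],[-0.3,2,0],255],
    [[0,0,0],[-0.3,4,0],255],
    [[0,0,0],[-0.3,5.8,0],255],
    [[0,0,0],[0,6.3,0],255],
    [[0,0,0],[0,6.3,0],255],
    [[0,0,0],[1.2,6.3,0],255],
    [[0,0,0],[2.2,6.3,0],255],
    [[0,0,0],[2.2,6.3,0],255]
  ]
}}

```text
clock: 7.3
tcp_pos: [0.5484, -0.0323, 0.0644]
orientation: [-0.0, 0.748, 0.663, 0.0]
wrist_force: [-0.3, 0.5, 0.3]
finger_gap: 0.0002
grip_force: 0.0
```

```bash
python3 - <<'E'
from h import *
s=env.get_state(); print(s['tcp_pos'],s['wrist_force'],(s['tcp_pos']-FACE['M'])@D,(s['tcp_pos']-FACE['M'])@RT)
E
```

```text
[ 0.54842909 -0.03231169  0.06438968] [-0.30681147  0.46779946  0.2979152 ] -0.01566536231756674 -0.0008057310490825588
```

>>> {"op": "carry_out", "data": {
  "steps": [
    [[0,0,0],[0.4,0.1,0],255],
    [[0,0,0],[0.7,0.1,0],255],
    [[0,0,0],[1.1,0.1,0],255],
    [[0,0,0],[1.7,0.1,0],255],
    [[0,0,0],[2.4,0.1,0],255],
    [[0,0,0],[3.2,0.1,0],255],
    [[0,0,0],[4.0,0.1,0],255],
    [[0,0,0],[4.5,0.1,0],255]
  ]
}}

```text
clock: 8.3
tcp_pos: [0.5556, 0.0098, 0.0644]
orientation: [0.002, 0.749, 0.662, -0.001]
wrist_force: [-0.4, -9.8, 0.8]
finger_gap: 0.0
grip_force: 4.8
```

>>> {"op": "carry_out", "data": {
  "steps": [
    [[0,0,0],[0.7,0,0],255],
    [[0,0,0],[1.3,0,0],255],
    [[0,0,0],[1.6,0,0],255],
    [[0,0,0],[1.6,0,0],255],
    [[0,0,0],[1.6,0,0],255],
    [[0,0,0],[1.2,0,0],255],
    [[0,0,0],[0.8,0,0],255],
    [[0,0,0],[0.4,0,0],255]
  ]
}}

```text
clock: 9.3
tcp_pos: [0.5557, 0.0156, 0.0643]
orientation: [-0.001, 0.749, 0.663, 0.001]
wrist_force: [-0.9, -0.2, -0.9]
finger_gap: 0.0
grip_force: 0.0
```

>>> {"op": "carry_out", "data": {
  "steps": [
    [[0,0,0],[-1.5,0,0],255],
    [[0,0,0],[-4,0,0],255],
    [[0,0,0],[-6,0,0],255],
    [[0,0,0],[-7.5,0,0],255],
    [[0,0,0],[-7.5,0,-4],255],
    [[0,0,0],[-7.5,0,-8],255],
    [[0,0,0],[-7.5,0,-10],255],
    [[0,0,0],[-7.5,0,-10],255]
  ]
}}

```text
clock: 10.3
tcp_pos: [0.5478, -0.0601, 0.166]
orientation: [0.002, 0.749, 0.663, 0.001]
wrist_force: [0.4, -0.2, -0.0]
finger_gap: 0.0
grip_force: 0.0
```

```bash
python3 - <<'E'
from h import *
p,d=look('scene','s4')
cv2.imwrite('pics/c5.png',cv2.resize(p[160:380,180:400,::-1],None,fx=2.7,fy=2.7,interpolation=cv2.INTER_CUBIC))
print(env.get_state()['wrist_force'])
E
```

```text
[ 0.38189962 -0.14721077 -0.57886096]
```

View pics/c5.png

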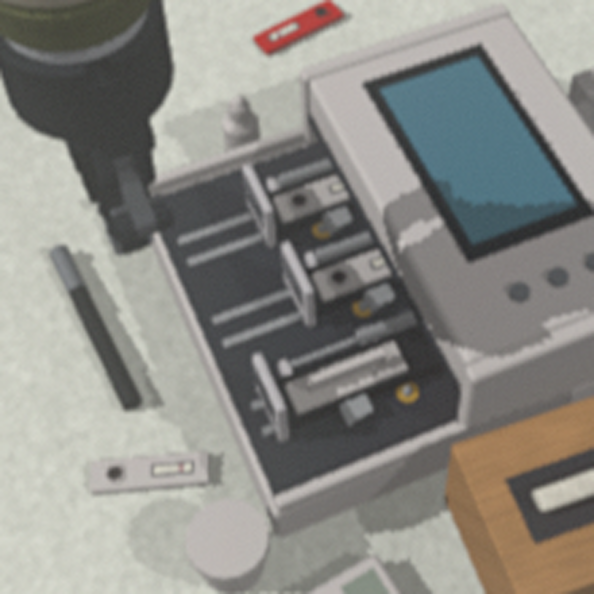

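Both cassette trays are latched, with plates at crop (258,205) and (297,285) and catches on their pins. The check tray at (270,397) is still out, and everything around the reader is where it was.

```bash
python3 -c "
from workcell import env
print(env.hand_in())"
```

```text
the job is handed in; nothing more can be done
None
```

The left and middle trays, which hold the two test cassettes, are pushed in and latched; the check-plate tray on the right is still out, nothing around the reader was disturbed, and I handed the job in at about 10 s.

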